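Weigh the red-capped sample from the carousel

ROBOT

A 6-joint arm with a two-finger parallel gripper is mounted at the origin on a cart in front of the work surface, level with it; the furniture and walls round the work are solid. World frame = base frame: x ahead of the robot, y to its left, z up, the work surface at z = 0. Lengths are in m, angles in degrees, forces in N, time in s.
With the tool pointing down it reaches from about 0.4 to 0.825 m from the base axis. Payload 7 kg.
Tool frame: the origin (TCP) lies at the very end of the fingers, on their centre line; the grasp point (between the pads) lies 19 mm behind it; x points along the fingers, z is the direction in which the jaws open and shut, and the axes are right-handed (so a half turn about x gives the same grasp; the last joint's range is limited). The gripper opens to 88 mm and grips with 3 to 60 N. Pads are 19 mm wide; open, the fingers measure 130 mm over their backs; the gripper's body (78 mm by 193 mm) begins 47 mm behind the grasp point.
Start: joints at [84.345, 20.546, 0.682, 0, -70.136, -16.507], TCP at [0.255, 0.625, 0.227] pointing down, gripper open.
Joint ranges: [-176.03, 176.03], [-82.01, 121.73], [-58.28, 71.71], [-173.87, 95.51], [-174.79, -0.11], [-173.66, 173.66]. Speed limits (degrees/s): [136.94, 136.94, 172.46, 180, 180, 180].

INTERFACE

Orientations are given as [roll, pitch, yaw] about the fixed x, y, z axes, in that order (R = Rz(yaw) Ry(pitch) Rx(roll)).
In Python, from plant import * gives the robot as it stands.
- The arm moves only by the tool arm_command, never from a script. Its argument "commands" is one flat list of numbers, 5 for each row, row after row: the shift along the tool's x, y, z in mm, then the turn about the tool's x in degrees, then the opening in per cent of the stroke, from 0 (shut) to 100 (fully open). A call has 1 to 5 rows; each row shifts and turns the pose as measured when the row begins, along the tool's axes as they then stand; what a row does not reach is not made up. A row lasts 1/8 s, in which the tool goes at most 62.5 mm and 10.7 degrees, less where a joint would pass 70% of its speed; a pose out of reach is approached as far as the arm can. A call is refused whole if a number of a shift passes 62.5 or a number of a turn 10.7, either way. A call with a gripper value outside its range is refused whole. The fingers move at their own pace and stop on an object; the grip force is fixed at half the most. Time passes only in rows, so rows that do not move let the fingers close. It gives the time, the measured TCP pose, the force and the opening at its end, in the units of the state.
- get_obs(): the state, without advancing time (a new reading comes with each control period).
- snapshot(name): name is "side" or "top"; returns a dict with "frame" (480x640x3 uint8, blue, green, red), "fov_y" (degrees; the focal length in pixels is half the picture's height over the tangent of half this angle, whatever the lens; pixels are square), "cx", "cy" (the principal point, pixels), "dist" ([k1, k2, p1, p2, k3] as OpenCV has them; the pictures are not rectified), "world_to_cam" (4x4, takes a point from world to camera coordinates). Camera axes: x right, y up, looking along -z (the intrinsics and any distortion apply to the point x, -y, -z); pixel columns grow to the right and rows downward; lengths in m; the calibration is good to about 2 mm. A picture is of the moment at which its call begins. There is no depth.
- close_job(): hands the job in, once; it reports no verdict.
The state is a dict: "clock": time; "joint_pos": joint angles; "qvel": joint speeds; "tau": joint torques, N m; "tool_pos": TCP position; "orientation": TCP orientation; "force": force on the tool from outside, world axes, zero at the start; "moment": the same for the moment, N m; "opening": finger opening in m.
Only numpy, scipy, OpenCV 4.12 (cv2) and the standard library are available. Lean on these libraries where they do the work, as an engineer would, in place of code of your own. Each camera call takes 0.05 s, during which the arm holds its last target. There are 200 camera calls.

TASK

Turn the sample carousel by the knob on top, steadily so that no jar tips, until the red-capped jar stands squarely at the red mark in the middle of the open front, then lift that jar out and stand it upright on the middle of the balance pan, setting it down rather than dropping it, and let go. Leave the other three jars standing in their pockets, and do not push the brass weight or the grease tin away.

Things in the scene. Friction and masses are not known exactly. Their poses are not given: they have to be found in the camera images.
- carousel_base: Fixed base of the sample carousel: grey square plate 340 x 340 mm, top 14 mm above the bench. Origin: centre of its underside, on the carousel's upright axis. Its -x axis points out of the open front (roughly to the robot), and a red mark on the plate's front edge lies on it.
- cover_edge (a point): Middle of the front edge of the clear flat cover, 47 mm in front of the carousel's axis, at mid-thickness. The cover (340 mm wide, underside 140 mm and top 144 mm above the bench, fixed, on four thin posts at its corners) roofs everything from here back, so a jar can be lifted out only at the open front.
- carousel (a joint): Turn of the white disc (rad), 0 at the start, growing counter-clockwise seen from above; free both ways, light friction (0.12 N m) keeps it where it is left. Disc: 304 mm across, top 27 mm above the bench; four pockets 90 degrees apart, centres 115 mm from the axis, each a ring 24 mm high, 62 mm wide inside, 71 mm outside.
- knob_grip (a point): Middle of the black bar knob that turns the disc, on the carousel's axis, 177 mm above the bench (over the cover). The bar is 70 mm long along this point's x, 18 mm thick along its y; it reaches 19 mm above and 21 mm below this point; under it a skirt 60 mm across. It turns with the disc; two pockets lie along the bar, two across.
- red_jar_center (a point): Screw-cap jar with red cap, 54 mm across, 80 mm tall (cap 46 mm across, the top 20 mm; 0.11 to 0.2 kg), loose, standing in a carousel pocket; this point: on its axis, 40 mm above its underside (half-way up); z is its upright axis. This is the jar to weigh. It never starts at the open front; it has up to 4 mm of play in its pocket.
- black_jar_center (a point): Screw-cap jar with black cap, 54 mm across, 80 mm tall, loose, standing in a carousel pocket; this point: on its axis, 40 mm above its underside (half-way up); z is its upright axis.
- yellow_jar_center (a point): Screw-cap jar with yellow cap, 56 mm across, 90 mm tall, loose, standing in a carousel pocket; this point: on its axis, 45 mm above its underside (half-way up); z is its upright axis.
- white_jar_center (a point): Screw-cap jar with white cap, 60 mm across, 100 mm tall (all white), loose, standing in a carousel pocket; this point: on its axis, 50 mm above its underside (half-way up); z is its upright axis. It starts nearest the open front.
- pan_top (a point): Centre of the top face of the balance's round steel pan, 120 mm across, 66 mm above the bench, fixed. The balance is a flat white fixed box 220 x 170 mm, 48 mm tall, with a display on its side towards the robot; the pan is the highest part.
- brass_center (a point): Centre (21 mm up) of a loose brass weight, 32 mm across, 42 mm tall, standing on the bench.
- tin_center (a point): Centre (16 mm up) of a loose flat grease tin with a blue lid, 64 mm across, 33 mm tall, standing on the bench.
Things that resemble listed ones, but are neither listed nor needed, are in the scene too. What is shaped like the part that bears white_jar_center but green is not meant.

How it is judged:
By the outcome, as a careful person would: the job done as asked, in the order asked, and still so for the second after the job is handed in, with the robot touching nothing.
It also fails if it takes over 67 s, if anything falls off the work surface, if the arm or the gripper's body presses on something with over 40 N, if the wrist force passes 120 N, or if a joint passes its speed limit or range.

## Working session

There is one attempt and no reset: what is moved stays moved. The work goes in short steps, Python scripts to look and compute and a tool call to move; the robot and the scene stay as the last step left them, time stands still between calls to the robot, and variables do not carry over. Pictures are saved under pics/ and viewed, about 8 in all and at most 12, crops included, and the job is handed in when it is done.

Besides the shell and the picture viewer there is one more tool, called after ">>>" by a JSON object that holds its "fn" and its "kwargs". arm_command: Moves the arm, as the interface text tells. Its arguments: {"type":"object","properties":{"commands":{"type":"array"}},"required":["commands"]}

```bash
ls; mkdir -p pics
cat > h.py <<'E'
from plant import *
import numpy as np, cv2
def shot(n,name):
    s=snapshot(n); cv2.imwrite(f'pics/{name}.png',s['frame']); np.save(f'pics/{name}.npy',{k:s[k] for k in s if k!='frame'},allow_pickle=True); return s
def load(name): return np.load(f'pics/{name}.npy',allow_pickle=True).item()
def K(s):
    f=240/np.tan(np.radians(s['fov_y'])/2); return np.array([[f,0,s['cx']],[0,f,s['cy']],[0,0,1.]])
F=np.diag([1,-1,-1.])
def proj(s,P):
    W=np.array(s['world_to_cam']); R=F@W[:3,:3]; t=F@W[:3,3]
    return cv2.projectPoints(np.array(P,float).reshape(-1,1,3),cv2.Rodrigues(R)[0],t,K(s),np.array(s['dist'],float))[0].reshape(-1,2)
def ray(s,px,z):
    W=np.array(s['world_to_cam']); R=F@W[:3,:3]; t=F@W[:3,3]
    u=cv2.undistortPoints(np.array(px,float).reshape(-1,1,2),K(s),np.array(s['dist'],float)).reshape(-1,2)
    d=np.c_[u,np.ones(len(u))]@R; c=-R.T@t
    zz=np.broadcast_to(z,len(u))
    return c+d*((zz-c[2])/d[:,2])[:,None]
E
python3 - <<'E'
from h import *
for n in('side','top'):
    s=shot(n,n+'0'); W=s['world_to_cam']; print(n,s['fov_y'],s['cx'],s['cy'],s['dist'],-np.array(W)[:3,:3].T@np.array(W)[:3,3])
print(get_obs())
E
```

```text
pics
side 46.67753582400205 328.82155005202935 239.76888874232435 [-0.13006328  0.          0.          0.          0.        ] [-0.21101213 -0.98204551  0.72346067]
top 53.58029542961164 317.354123897798 240.2615710436407 [-0.06671494  0.          0.          0.          0.        ] [0.35886302 0.05341765 1.06706852]
{'clock': 0.1, 'joint_pos': array([ 8.43425066e+01,  2.05874680e+01,  6.37583434e-01, -1.71873967e-02,
       -7.01353302e+01, -1.65074652e+01]), 'qvel': array([-0.01869584, -0.09719413,  0.05456655,  0.00067589, -0.00257772,
       -0.09227142]), 'tau': array([-1.06831318e-03, -5.84161735e+01,  2.93746895e+01,  7.01548845e+00,
        1.00863082e-02, -6.04254046e-05]), 'tool_pos': array([0.25451649, 0.62469519, 0.22570562]), 'orientation': array([   5.77217873,   89.91326644, -106.39863218]), 'force': array([-0.54578021, -0.60645597,  0.99169373]), 'moment': array([-0.03195696,  0.04113722,  0.0378726 ]), 'opening': 0.08723360744078204}
```

View pics/top0.png

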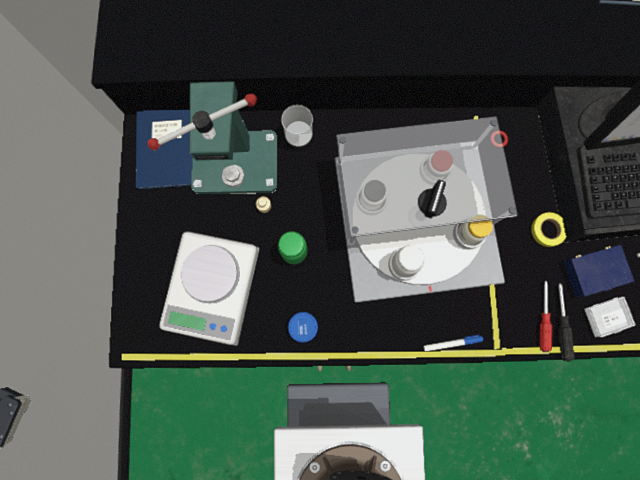

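View pics/side0.png

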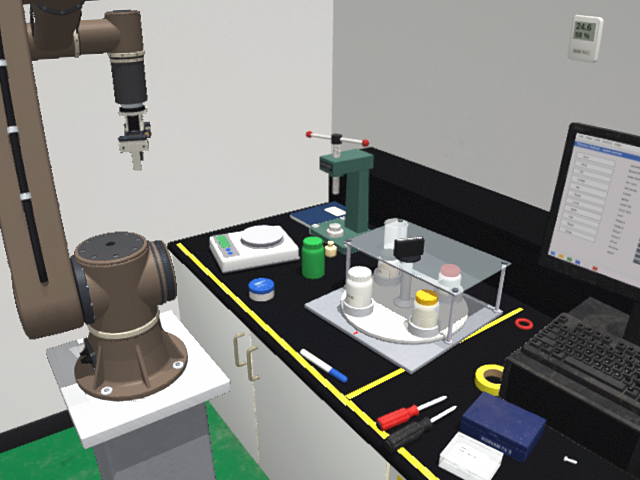

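Top view: white jar (407,262) at the front, red-capped (440,165) at the back, black-capped (373,193) left, yellow-capped (478,230) right, knob (435,198), red mark (430,289). Pan (209,273), brass (263,204), blue tin (302,327). The green jar (292,247) is a decoy. The red rings and handles are also not the red cap: (440,165) is the only jar with a red cap on the disc.

Run:
```python
from h import *
im=cv2.imread('pics/top0.png'); c=cv2.resize(im[110:310,330:520],None,fx=3,fy=3,interpolation=cv2.INTER_CUBIC); cv2.imwrite('pics/crop1.png',c)
s=load('top0')
for n,p,z in [('mark',(430,289),.014),('cornerL',(355.5,300.5),.014),('cornerR',(504,283),.014),('knob',(436,198),.19),('pan',(209.5,273.5),.066),('brass',(263,203),.042),('tin',(302.5,326.5),.033),('white',(409,259),.127),('red',(440,161),.107),('green',(292,244),.1),('yel',(481,227),.117),('black',(374,189),.107)]:
    print(n,ray(s,[p],z)[0].round(4))
```

```text
mark [ 0.4434 -0.1918  0.014 ]
cornerL [ 0.4214 -0.0255  0.014 ]
cornerR [ 0.4531 -0.3595  0.014 ]
knob [ 0.603  -0.1731  0.19  ]
pan [0.4806 0.2866 0.066 ]
brass [0.6397 0.1759 0.042 ]
tin [0.3668 0.0913 0.033 ]
white [ 0.4952 -0.1268  0.127 ]
red [ 0.7077 -0.2087  0.107 ]
green [0.535  0.1085 0.1   ]
yel [ 0.5601 -0.2812  0.117 ]
black [ 0.6479 -0.065   0.107 ]
```

View pics/crop1.png

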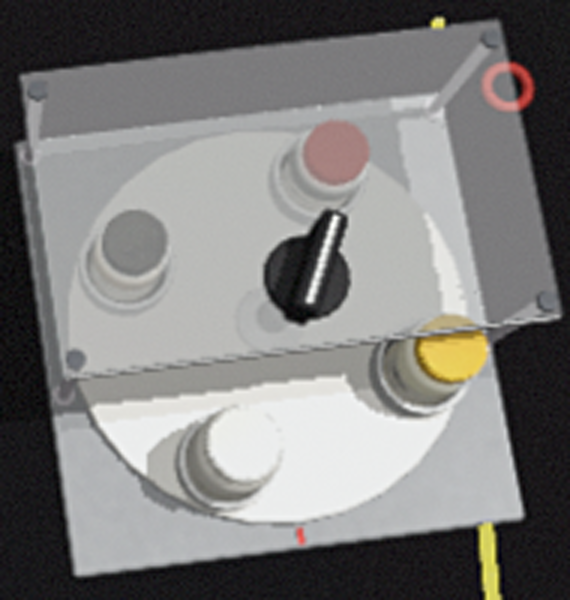

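Run:
```python
from h import *
a=cv2.imread('pics/side0.png')[225:361,300:515]; b=cv2.imread('pics/top0.png')[225:350,155:265]
a=cv2.resize(a,None,fx=3.6,fy=3.6,interpolation=cv2.INTER_CUBIC)
cv2.imwrite('pics/crop2.png',a); print(a.shape)
s=load('top0')
for n,p,z in [('mark',(430.3,288.7),.014),('cornerL',(355.7,302),.014),('cornerR',(504.3,282.3),.014),('knob',(437.7,197.3),.196),('white',(411.7,257.7),.127),('red',(442.3,161),.107),('yel',(480.7,226),.117),('black',(375,190.7),.107)]:
    print(n,ray(s,[p],z)[0].round(4))
# pan by threshold around it
g=cv2.cvtColor(cv2.resize(b,None,fx=4,fy=4,interpolation=cv2.INTER_CUBIC),cv2.COLOR_BGR2GRAY)
e=cv2.HoughCircles(g,cv2.HOUGH_GRADIENT,1,500,param1=60,param2=20,minRadius=90,maxRadius=140); print(e, [ray(s,[(155+(x+.5)/4-.5,225+(y+.5)/4-.5)],.066) for x,y,r in e[0]])
R=cv2.Rodrigues  # orientation
from scipy.spatial.transform import Rotation as Ro
M=Ro.from_euler('xyz',get_obs()['orientation'],degrees=True).as_matrix(); print(M.round(3))
```

```text
(490, 774, 3)
mark [ 0.4441 -0.1925  0.014 ]
cornerL [ 0.4181 -0.0259  0.014 ]
cornerR [ 0.4547 -0.3603  0.014 ]
knob [ 0.6027 -0.1749  0.196 ]
white [ 0.4977 -0.1324  0.127 ]
red [ 0.7077 -0.2136  0.107 ]
yel [ 0.5623 -0.2808  0.117 ]
black [ 0.6441 -0.0669  0.107 ]
[[[219.5 194.5 118.7]]] [array([[0.48115927, 0.28659242, 0.066     ]])]
[[-0.     0.926 -0.377]
 [-0.001 -0.377 -0.926]
 [-1.     0.     0.002]]
```

View pics/crop2.png

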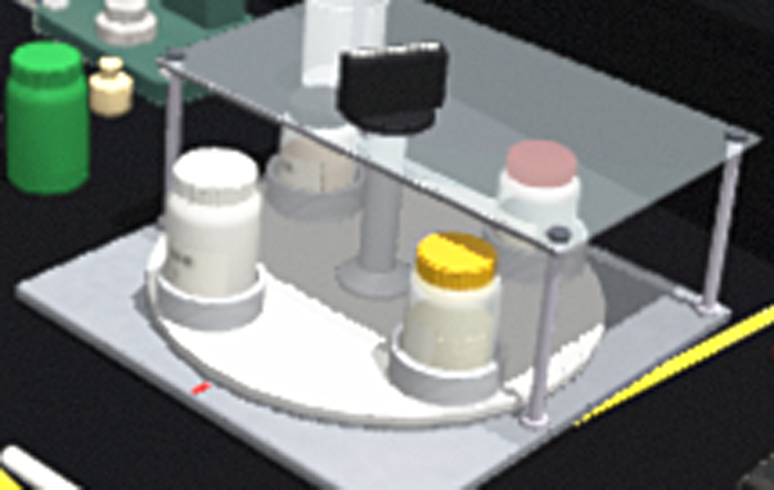

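The side crop agrees: white jar front-left, yellow right, red at the back, black behind the knob. The red mark is at about (355.6,332.5) and the plate corner at (305,305). I take the axis as ≈(0.603,−0.174), yaw ≈6.4°, red pocket at −21°. That makes the turn about 153° clockwise.

>>> {"fn": "arm_command", "kwargs": {"commands": [-10,43,42,0,100,-10,43,42,0,100,0,43,42,0,100,0,43,42,0,100,0,43,42,0,100]}}

```text
clock: 0.72
tool_pos: [0.3753, 0.3436, 0.2434]
orientation: [8.5, 89.6, -103.4]
force: [0.6, 0.5, -0.0]
opening: 0.0878
```

```bash
cat >> h.py <<'E'
from scipy.spatial.transform import Rotation as Ro
def goto(P,zang):
    o=get_obs(); M=Ro.from_euler('xyz',o['orientation'],degrees=True).as_matrix()
    d=M.T@(np.array(P)-o['tool_pos'])*1000
    a=np.degrees(np.arctan2(M[1,2],M[0,2])); 
    print('clk',o['clock'],'tcp',o['tool_pos'].round(4),'tilt',M[:2,0].round(3),'zang',a.round(2),'F',o['force'].round(1),'M',o['moment'].round(2),'open',round(o['opening'],4),'q',o['joint_pos'].round(1))
    print('shift',d.round(1),'turn',round((a-zang+180)%360-180,2))
E
python3 - <<'E'
from h import *
goto((.603,-.174,.23),-111)
s=load('side0'); A=np.array([.603,-.174,0]); 
for yaw in (5.5,6.4):
    c,n=np.cos(np.radians(yaw)),np.sin(np.radians(yaw)); P=lambda x,y,z:A+[x*c-y*n,x*n+y*c,z]
    print(proj(s,[P(-.17,.17,.014),P(.17,-.17,.014),P(-.163,0,.014),P(-.047,-.17,.144),P(-.047,.17,.144)]).round(1))
c,n=np.cos(np.radians(-21)),np.sin(np.radians(-21))
print('bar top ends',proj(s,[A+[.035*c*k+.009*n,.035*n*k-.009*c,.196] for k in(-1,1)]).round(1))
E
```

```text
clk 0.725 tcp [0.3753 0.3436 0.2434] tilt [-0.002 -0.007] zang -111.87 F [ 0.6  0.5 -0. ] M [ 0.04 -0.2   0.02] open 0.0878 q [ 64.7   4.3 -18.2   0.1 -67.9   3.4]
shift [ 16.6 404.1 395.4] turn -0.87
[[303.2 304.3]
 [503.  312.5]
 [353.9 334.1]
 [454.3 296.3]
 [342.  241.7]]
[[303.  305.1]
 [502.6 311.6]
 [354.7 334.6]
 [455.4 296. ]
 [341.4 242.1]]
bar top ends [[395.8 243.1]
 [424.8 240. ]]
```

>>> {"fn": "arm_command", "kwargs": {"commands": [0,44,43,0,100,0,44,43,0,100,0,44,43,0,100,0,44,43,0,100,0,44,43,0,100]}}

```text
clock: 1.35
tool_pos: [0.4992, 0.0567, 0.2453]
orientation: [12.7, 89.6, -99.1]
force: [0.8, 1.0, 0.3]
opening: 0.0874
```

>>> {"fn": "arm_command", "kwargs": {"commands": [0,44,43,0,100,0,44,43,0,100,0,44,43,0,100,0,30,30,0,100,0,0,0,0,100]}}

```text
clock: 1.98
tool_pos: [0.5913, -0.1596, 0.2442]
orientation: [-11.7, 89.6, -123.7]
force: [-0.3, 0.4, -0.3]
opening: 0.0875
```

Run:
```python
from h import *
goto((.604,-.174,.163),-111)
```

```text
clk 1.975 tcp [ 0.5913 -0.1596  0.2442] tilt [-0.004 -0.006] zang -112.01 F [-0.3  0.4 -0.3] M [0.04 0.09 0.02] open 0.0875 q [  3.4  14.2  -6.1   0.3 -69.9  64.5]
shift [81.3 17.3  8.1] turn -1.01
```

>>> {"fn": "arm_command", "kwargs": {"commands": [0,17,8,-1,100,20,0,0,0,100,0,0,0,0,100]}}

```text
clock: 2.35
tool_pos: [0.6032, -0.1732, 0.2228]
orientation: [-29.9, 89.5, -140.9]
force: [0.3, 0.1, -0.3]
opening: 0.0877
```

Run:
```python
from h import *
goto((.604,-.174,.163),-111)
s=shot('side','side1'); cv2.imwrite('pics/c3.png',cv2.resize(s['frame'][170:320,320:520],None,fx=3,fy=3,interpolation=cv2.INTER_CUBIC))
```

```text
clk 2.35 tcp [ 0.6032 -0.1732  0.2228] tilt [-0.006 -0.005] zang -111.02 F [ 0.3  0.1 -0.3] M [ 0.01 -0.05  0.07] open 0.0877 q [  2.   16.4  -5.9   0.3 -68.1  66.9]
shift [59.7  1.3  0. ] turn -0.02
```

View pics/c3.png

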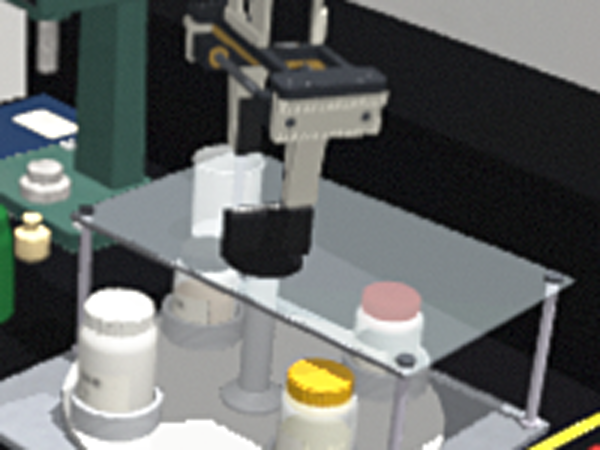

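The fingers, at crop (300,160) and (250,120), straddle the bar at (265,230). I'll descend and grip.

>>> {"fn": "arm_command", "kwargs": {"commands": [30,1,0,0,100,28,0,0,0,100,0,0,0,0,100,0,0,0,0,0,0,0,0,0,0]}}

```text
clock: 3.02
tool_pos: [0.6079, -0.1724, 0.1724]
orientation: [55.5, 89.5, -55.3]
force: [0.4, 0.3, 0.2]
opening: 0.073
```

>>> {"fn": "arm_command", "kwargs": {"commands": [0,0,0,0,0,0,0,0,0,0,0,0,0,0,0,0,0,0,0,0]}}

```text
clock: 3.52
tool_pos: [0.6088, -0.1725, 0.1746]
orientation: [68.1, 89.4, -42.6]
force: [1.4, -0.2, 0.7]
opening: 0.0332
```

Run:
```python
from h import *
goto((.604,-.174,.163),-111)
```

```text
clk 3.525 tcp [ 0.6088 -0.1725  0.1746] tilt [ 0.008 -0.008] zang -110.78 F [ 1.4 -0.2  0.7] M [ 0.04 -0.02 -0.05] open 0.0332 q [  2.1  18.4  -9.8   0.5 -61.4  66.9]
shift [11.6 -4.   3. ] turn 0.22
```

>>> {"fn": "arm_command", "kwargs": {"commands": [8,-4,2,0,40,6,-1,0,0,40,1,0,0,0,40]}}

```text
clock: 3.9
tool_pos: [0.6026, -0.1727, 0.1579]
orientation: [65.1, 89.4, -45.7]
force: [0.5, 0.0, -0.5]
opening: 0.0351
```

Run:
```python
from h import *
goto((.604,-.174,.163),-111)
```

```text
clk 3.9 tcp [ 0.6026 -0.1727  0.1579] tilt [ 0.007 -0.007] zang -110.79 F [ 0.5  0.  -0.5] M [-0.04  0.06  0.01] open 0.0351 q [  2.1  18.7 -11.7   0.5 -59.2  66.9]
shift [-5.1  1.8  0.7] turn 0.21
```

>>> {"fn": "arm_command", "kwargs": {"commands": [-3,2,1,0,0,0,0,0,0,0,0,0,0,0,0,0,0,0,0,0]}}

```text
clock: 4.4
tool_pos: [0.6057, -0.1714, 0.1612]
orientation: [90.5, 89.4, -20.3]
force: [-0.6, -2.3, -2.2]
opening: 0.018
```

Run:
```python
from h import *
goto((.604,-.174,.163),-111)
```

```text
clk 4.4 tcp [ 0.6057 -0.1714  0.1612] tilt [ 0.01  -0.004] zang -110.75 F [-0.6 -2.3 -2.2] M [-1.07  0.16 -0.  ] open 0.018 q [  2.1  18.7 -11.1   0.3 -59.7  67. ]
shift [-1.8 -0.7  3. ] turn 0.25
```

>>> {"fn": "arm_command", "kwargs": {"commands": [0,0,0,2,0,0,0,0,4,0,0,0,0,5,0,0,0,0,5,0,0,0,0,5,0]}}

```text
clock: 5.03
tool_pos: [0.6057, -0.1714, 0.1613]
orientation: [111.9, 89.4, -20.9]
force: [0.9, 2.8, -0.7]
opening: 0.0178
```

Run:
```python
from h import *
goto((.6045,-.172,.163),96.4)
```

```text
clk 5.025 tcp [ 0.6057 -0.1714  0.1613] tilt [ 0.009 -0.004] zang -132.77 F [ 0.9  2.8 -0.7] M [0.45 0.12 0.02] open 0.0178 q [  2.1  18.7 -11.1   0.3 -59.7  45. ]
shift [-1.7 -0.5  1.3] turn 130.83
```

>>> {"fn": "arm_command", "kwargs": {"commands": [0,0,0,5,0,0,0,0,5,0,0,0,0,5,0,0,0,0,5,0,0,0,0,5,0]}}

```text
clock: 5.65
tool_pos: [0.6058, -0.1713, 0.1613]
orientation: [130.4, 89.5, -28.6]
force: [2.0, 1.9, -0.3]
opening: 0.0175
```

>>> {"fn": "arm_command", "kwargs": {"commands": [0,0,0,5,0,0,0,0,5,0,0,0,0,5,0,0,0,0,5,0,0,0,0,5,0]}}

```text
clock: 6.28
tool_pos: [0.6059, -0.1713, 0.1613]
orientation: [144.8, 89.5, -40.4]
force: [2.3, 1.5, -1.1]
opening: 0.0175
```

Run:
```python
from h import *
goto((.6045,-.172,.163),96.4)
```

```text
clk 6.275 tcp [ 0.6059 -0.1713  0.1613] tilt [ 0.006 -0.006] zang 174.85 F [ 2.3  1.5 -1.1] M [0.51 0.27 0.18] open 0.0175 q [  2.2  18.8 -11.    0.4 -59.9  -7.5]
shift [-1.7  0.8  1.4] turn 78.45
```

>>> {"fn": "arm_command", "kwargs": {"commands": [0,0,0,5,0,0,0,0,5,0,0,0,0,5,0,0,0,0,5,0,0,0,0,5,0]}}

```text
clock: 6.9
tool_pos: [0.6061, -0.1713, 0.1613]
orientation: [158.5, 89.6, -52.8]
force: [1.5, 2.2, -0.9]
opening: 0.0179
```

>>> {"fn": "arm_command", "kwargs": {"commands": [0,0,0,5,0,0,0,0,5,0,0,0,0,5,0,0,0,0,5,0,0,0,0,5,0]}}

```text
clock: 7.52
tool_pos: [0.6062, -0.1714, 0.1613]
orientation: [175.9, 89.6, -61.8]
force: [1.9, 1.7, -0.3]
opening: 0.0184
```

>>> {"fn": "arm_command", "kwargs": {"commands": [0,0,0,5,0,0,0,0,5,0,0,0,0,5,0,0,0,0,3,0,0,0,0,1,0]}}

```text
clock: 8.15
tool_pos: [0.6062, -0.1715, 0.1612]
orientation: [-165.5, 89.7, -63.3]
force: [1.0, 1.4, -0.4]
opening: 0.0179
```

Run:
```python
from h import *
goto((.6045,-.172,.163),96.4)
s=shot('top','top2'); a=s['frame'][130:310,330:530]
t=shot('side','side2'); b=t['frame'][225:361,300:515]
a=cv2.resize(a,None,fx=2,fy=2,interpolation=cv2.INTER_CUBIC);b=cv2.resize(b,None,fx=1.86,fy=1.86,interpolation=cv2.INTER_CUBIC)
o=np.zeros((360,800,3),np.uint8); o[:,:400]=a; o[:b.shape[0],400:400+b.shape[1]]=b[:,:400]; cv2.imwrite('pics/c4.png',o)
```

```text
clk 8.15 tcp [ 0.6062 -0.1715  0.1612] tilt [ 0.003 -0.005] zang 102.21 F [ 1.   1.4 -0.4] M [1.09 0.08 0.2 ] open 0.0179 q [  2.1  18.9 -10.8   0.4 -60.2 -80.1]
shift [-1.8  1.8 -0.1] turn 5.81
```

View pics/c4.png

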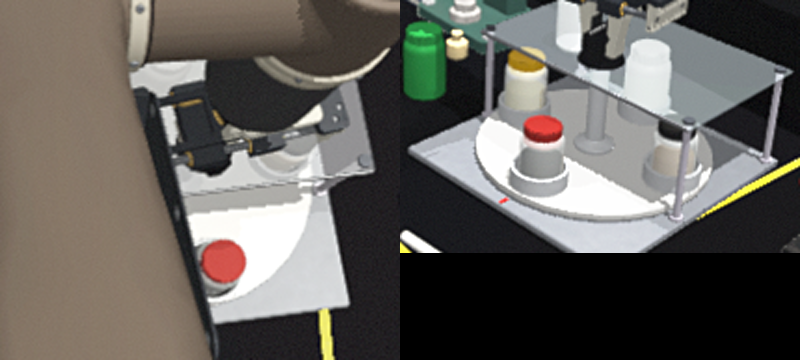

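Run:
```python
from h import *
from scipy.optimize import least_squares
T=load('top0');S=load('side0')
c1=lambda x,y:(330+(x+.5)/3-.5,110+(y+.5)/3-.5); c2=lambda x,y:(300+(x+.5)/3.6-.5,225+(y+.5)/3.6-.5)
top=[((-.17,.17,.014),c1(77,577)),((-.17,-.17,.014),c1(524,517)),((.17,.17,.144),c1(20,73)),((.17,-.17,.144),c1(500,19)),((-.047,-.17,.144),c1(563,317)),((-.164,0,.014),c1(301,536))]
sid=[((-.17,.17,.014),c2(17,288)),((.17,-.17,.014),c2(733,313)),((-.164,0,.014),c2(200,387)),((-.047,.17,.144),c2(158,63)),((.17,-.17,.144),c2(762,138))]
def res(p,bias=True):
    c,n=np.cos(p[2]),np.sin(p[2]); r=[]
    for s,L,b in((T,top,p[3:5]),(S,sid,p[5:7])):
        P=[(p[0]+x*c-y*n,p[1]+x*n+y*c,z) for (x,y,z),_ in L]
        r.append((proj(s,P)+b-[q for _,q in L]).ravel())
    return np.r_[np.concatenate(r),p[3:]/1.0]
f=least_squares(res,[.605,-.172,.11,0,0,0,0]); print(f.x[:2].round(4),np.degrees(f.x[2]).round(2),f.x[3:].round(2)); print(f.fun.round(1))
for nm,z in(('top2',.107),('side2',.097)):
    im=cv2.imread(f'pics/{nm}.png').astype(int); m=((im[...,2]>120)&(im[...,1]<80)&(im[...,0]<80)).astype(np.uint8)
    n,_,st,ce=cv2.connectedComponentsWithStats(m)
    for i in range(1,n):
        if st[i,4]>60 and st[i,0]>330: print(nm,st[i],ce[i].round(1),ray(load(nm),[ce[i]],z).round(4))
```

```text
[ 0.6068 -0.1734] 6.11 [ 0.45  0.27 -0.04 -0.16]
[-0.7 -0.4  0.5  0.  -0.1 -0.2 -0.2 -0.2  0.1 -0.2  0.   0.8 -0.1 -0.5
  0.3 -0.4  0.1  1.7 -0.9 -0.8  0.7  0.3  0.5  0.3 -0.  -0.2]
top2 [431 251  21  20 105] [439.2 258.7] [[ 0.4974 -0.1928  0.107 ]]
top2 [540 313  12  38 222] [544.2 332.3] [[ 0.3434 -0.3975  0.107 ]]
side2 [367 287  20  15 216] [377.1 293.8] [[ 0.5025 -0.1897  0.097 ]]
side2 [515 318  18  11 123] [523.4 323.1] [[ 0.6736 -0.4553  0.097 ]]
side2 [377 405  42  26 480] [396.7 417.1] [[ 0.2773 -0.5048  0.097 ]]
```

>>> {"fn": "arm_command", "kwargs": {"commands": [0,0,0,3,0,0,0,0,2.5,0,0,0,0,0,0,0,0,0,0,0]}}

```text
clock: 8.75
tool_pos: [0.6062, -0.1715, 0.1612]
orientation: [-158.5, 89.7, -61.7]
force: [1.4, 0.8, 0.1]
opening: 0.018
```

Run:
```python
from h import *
goto((.6062,-.1715,.163),96.1)
```

```text
clk 8.75 tcp [ 0.6062 -0.1715  0.1612] tilt [ 0.003 -0.005] zang 96.81 F [1.4 0.8 0.1] M [ 1.04 -0.06 -0.  ] open 0.018 q [  2.1  18.9 -10.8   0.3 -60.2 -85.5]
shift [-1.8 -0.   0. ] turn 0.71
```

>>> {"fn": "arm_command", "kwargs": {"commands": [0,0,0,0.6,0,0,0,0,0,0,0,0,0,0,60,0,0,0,0,60,-10,0,0,0,60]}}

```text
clock: 9.38
tool_pos: [0.6058, -0.1722, 0.1714]
orientation: [-169.7, 89.6, -73.4]
force: [0.4, -0.3, 0.2]
opening: 0.0422
```

>>> {"fn": "arm_command", "kwargs": {"commands": [-30,0,0,0,60,-30,0,0,0,60,-20,0,60,0,60,-10,0,60,0,100,0,0,60,0,100]}}

```text
clock: 10.0
tool_pos: [0.5874, 0.0061, 0.2673]
orientation: [-142.6, 89.4, -46.7]
force: [1.3, 1.2, -0.1]
opening: 0.0675
```

Run:
```python
from h import *
goto((.492,-.185,.2),96.1)
s=shot('top','top3'); a=s['frame'][130:310,330:530]
t=shot('side','side3'); b=t['frame'][225:361,300:515]
a=cv2.resize(a,None,fx=2,fy=2,interpolation=cv2.INTER_CUBIC);b=cv2.resize(b,None,fx=1.86,fy=1.86,interpolation=cv2.INTER_CUBIC)
o=np.zeros((360,800,3),np.uint8); o[:,:400]=a; o[:b.shape[0],400:400+b.shape[1]]=b[:,:400]; cv2.imwrite('pics/c5.png',o)
for nm,z in(('top3',.107),('side3',.097)):
    im=cv2.imread(f'pics/{nm}.png').astype(int); m=((im[...,2]>120)&(im[...,1]<80)&(im[...,0]<80)).astype(np.uint8)
    n,_,st,ce=cv2.connectedComponentsWithStats(m)
    for i in range(1,n):
        if st[i,4]>60 and st[i,0]>330: print(nm,st[i],ce[i].round(1),ray(load(nm),[ce[i]],z).round(4))
```

```text
clk 10.0 tcp [0.5874 0.0061 0.2673] tilt [ 0.007 -0.007] zang 95.87 F [ 1.3  1.2 -0.1] M [ 0.14 -0.33  0.03] open 0.0675 q [  20.    10.7   -7.7    0.5  -71.4 -104.3]
shift [  68.   114.8 -179.8] turn -0.23
top3 [540 313  12  38 222] [544.1 332.2] [[ 0.3437 -0.3971  0.107 ]]
side3 [363 286  20  14 218] [372.7 292. ] [[ 0.4995 -0.1781  0.097 ]]
side3 [515 318  18  11 124] [523.4 323.1] [[ 0.6736 -0.4552  0.097 ]]
side3 [377 405  42  26 445] [397.  417.3] [[ 0.2774 -0.5054  0.097 ]]
```

View pics/c5.png

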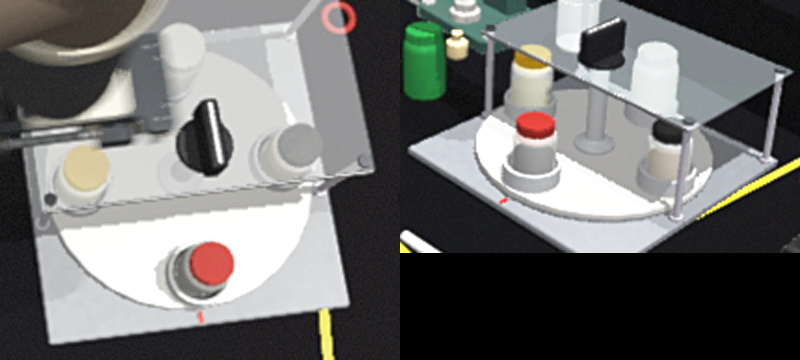

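Run:
```python
from h import *
s=load('top3'); im=cv2.imread('pics/top3.png').astype(int)[245:285,420:455]
m=((im[...,2]>120)&(im[...,1]<100)&(im[...,0]<100)).astype(np.uint8); n,_,st,ce=cv2.connectedComponentsWithStats(m); i=1+st[1:,4].argmax(); p=ce[i]+[420,245]; print(st[i],p)
R=ray(s,[p],.107)[0]; Y=ray(s,[(373.5,214)],.117)[0]; B=ray(s,[(479.5,202.5)],.107)[0]; W=ray(s,[(421,152.5)],.127)[0]
print(R,Y,B,W,(Y+B)/2,(R+W)/2)
print('angles',np.degrees(np.arctan2(*(W-R)[[1,0]])),np.degrees(np.arctan2(*(Y-B)[[1,0]]))-90)
```

```text
[  5   6  21  22 357] [435.0280112  261.51260504]
[ 0.49185107 -0.18379932  0.107     ] [ 0.59144381 -0.06051702  0.117     ] [ 0.6149019  -0.28600609  0.107     ] [ 0.7197762  -0.16448001  0.127     ] [ 0.60317286 -0.17326155  0.112     ] [ 0.60581364 -0.17413966  0.117     ]
angles 4.844904006875624 5.939231620450613
```

>>> {"fn": "arm_command", "kwargs": {"commands": [0,33,-52,0,100,0,33,-52,0,100,0,33,-52,0,100,20,16,-24,0,100,0,0,0,0,100]}}

```text
clock: 10.72
tool_pos: [0.4908, -0.187, 0.2511]
orientation: [-132.2, 89.2, -35.7]
force: [-0.3, 0.4, 0.2]
opening: 0.0877
```

Run:
```python
from h import *
goto((.492,-.184,.19),96.1)
```

```text
clk 10.725 tcp [ 0.4908 -0.187   0.2511] tilt [ 0.011 -0.008] zang 96.51 F [-0.3  0.4  0.2] M [ 0.12 -0.08  0.04] open 0.0877 q [  0.9   4.9 -16.7   0.5 -67.8 -84.6]
shift [61.1 -0.9  3.5] turn 0.41
```

>>> {"fn": "arm_command", "kwargs": {"commands": [30,0,3,0,100,30,0,0,0,100,30,0,0,0,100,30,0,0,0,100,0,0,0,0,100]}}

```text
clock: 11.35
tool_pos: [0.4968, -0.1856, 0.1342]
orientation: [-123.8, 88.7, -27.3]
force: [1.1, 0.2, 0.5]
opening: 0.0873
```

Run:
```python
from h import *
goto((.492,-.184,.060),96.1)
```

```text
clk 11.35 tcp [ 0.4968 -0.1856  0.1342] tilt [ 0.021 -0.011] zang 96.56 F [1.1 0.2 0.5] M [ 0.07 -0.06 -0.03] open 0.0873 q [  1.2  10.9 -26.2   0.8 -51.7 -85.1]
shift [74.   6.1  3.1] turn 0.46
```

>>> {"fn": "arm_command", "kwargs": {"commands": [18,3,2,0,100,18,2,0,0,100,18,1,0,0,100,12,0,0,0,100]}}

```text
clock: 11.85
tool_pos: [0.4995, -0.1848, 0.075]
orientation: [-118.4, 88.0, -21.6]
force: [-0.3, 0.1, 0.3]
opening: 0.0875
```

Run:
```python
from h import *
goto((.492,-.184,.060),96.1)
```

```text
clk 11.85 tcp [ 0.4995 -0.1848  0.075 ] tilt [ 0.033 -0.013] zang 96.76 F [-0.3  0.1  0.3] M [ 0.1  -0.   -0.02] open 0.0875 q [  1.4  14.9 -30.6   1.2 -42.7 -85.5]
shift [14.8  7.8  2. ] turn 0.66
```

>>> {"fn": "arm_command", "kwargs": {"commands": [6,5,1,0,100,6,4,1,0,100,1,1,0,0,100]}}

```text
clock: 12.22
tool_pos: [0.4906, -0.1841, 0.0627]
orientation: [-117.8, 87.9, -21.0]
force: [0.9, -0.5, 0.2]
opening: 0.0876
```

Run:
```python
from h import *
goto((.492,-.184,.060),96.1)
```

```text
clk 12.225 tcp [ 0.4906 -0.1841  0.0627] tilt [ 0.035 -0.013] zang 96.8 F [ 0.9 -0.5  0.2] M [ 0.09 -0.04 -0.01] open 0.0876 q [  1.5  15.1 -32.5   1.3 -40.5 -85.7]
shift [ 2.7 -1.3 -0. ] turn 0.7
```

Good. Close gently, checking along the way.

>>> {"fn": "arm_command", "kwargs": {"commands": [3,-1,0,0,60,0,0,0,0,50,0,0,0,0,40,0,0,0,0,40,0,0,0,0,40]}}

```text
clock: 12.85
tool_pos: [0.4925, -0.1841, 0.0604]
orientation: [-117.4, 87.8, -20.5]
force: [-0.5, 1.5, 0.0]
opening: 0.0528
```

Run:
```python
from h import *
goto((.492,-.184,.060),96.1)
```

```text
clk 12.85 tcp [ 0.4925 -0.1841  0.0604] tilt [ 0.036 -0.014] zang 96.81 F [-0.5  1.5  0. ] M [0.17 0.02 0.04] open 0.0528 q [  1.5  15.4 -32.5   1.3 -40.1 -85.7]
shift [0.4 0.4 0.2] turn 0.71
```

>>> {"fn": "arm_command", "kwargs": {"commands": [0,0,0,0,20,0,0,0,0,20,-8,0,0,0,20,-12,0,0,0,20,-15,0,0,0,20]}}

```text
clock: 13.48
tool_pos: [0.4899, -0.1836, 0.0962]
orientation: [-118.9, 87.9, -22.0]
force: [0.4, 0.8, -1.5]
opening: 0.0528
```

>>> {"fn": "arm_command", "kwargs": {"commands": [-20,0,0,0,20,-20,0,0,0,20,-20,0,0,0,20,-20,0,0,0,20,0,0,0,0,20]}}

```text
clock: 14.1
tool_pos: [0.4874, -0.1824, 0.1839]
orientation: [-115.9, 87.7, -19.1]
force: [0.2, 0.1, -2.1]
opening: 0.0528
```

Run:
```python
from h import *
goto((.481,.2866,.15),96.1)
t=shot('side','side4'); b=t['frame'][150:361,200:515]
cv2.imwrite('pics/c6.png',cv2.resize(b,None,fx=2.2,fy=2.2,interpolation=cv2.INTER_CUBIC))
```

```text
clk 14.1 tcp [ 0.4874 -0.1824  0.1839] tilt [ 0.038 -0.013] zang 96.79 F [ 0.2  0.1 -2.1] M [ 0.1  -0.01 -0.01] open 0.0528 q [  1.8   6.4 -24.4   1.  -57.  -85.5]
shift [ 27.4 -48.2 467. ] turn 0.69
```

View pics/c6.png

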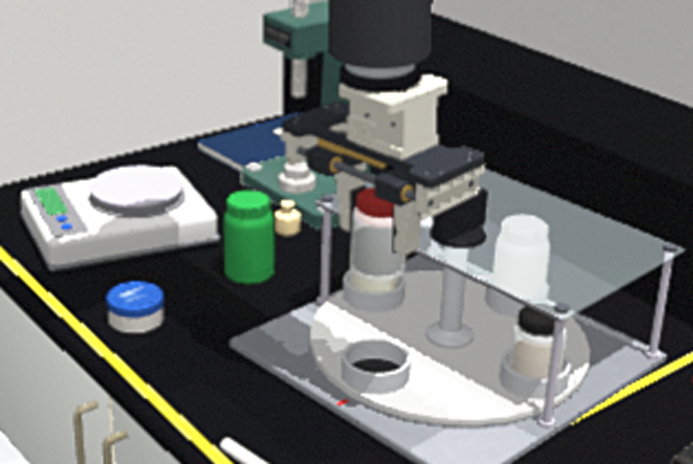

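The jar is held upright and clear of its pocket. The other three stand in their pockets. Now I'll carry it across.

>>> {"fn": "arm_command", "kwargs": {"commands": [0,-3,25,0,20,0,-5,45,0,20,0,-5,50,0,20,0,-5,50,0,20,0,-5,50,0,20]}}

```text
clock: 14.78
tool_pos: [0.4809, 0.0418, 0.1757]
orientation: [-120.6, 88.1, -24.2]
force: [0.6, -0.1, -1.5]
opening: 0.0526
```

>>> {"fn": "arm_command", "kwargs": {"commands": [0,-5,50,0,20,0,-5,50,0,20,0,-5,45,0,20,0,-3,25,0,20,0,0,5,0,20]}}

```text
clock: 15.4
tool_pos: [0.4755, 0.225, 0.1684]
orientation: [-131.4, 88.3, -34.8]
force: [-0.5, -0.2, -2.6]
opening: 0.0525
```

Run:
```python
from h import *
goto((.482,.287,.115),96.1)
print(ray(load('side4'),[(262.3,236.2)],.066))
```

```text
clk 15.4 tcp [0.4755 0.225  0.1684] tilt [ 0.025 -0.017] zang 96.57 F [-0.5 -0.2 -2.6] M [ 0.07 -0.03  0.  ] open 0.0525 q [  48.     8.7  -24.3    2.1  -56.7 -132.6]
shift [ 52.5 -12.4  61.9] turn 0.47
[[0.47672181 0.27719703 0.066     ]]
```

>>> {"fn": "arm_command", "kwargs": {"commands": [6,-4,25,0,20,8,-4,25,0,20,10,-3,15,0,20,10,-1,4,0,20,0,0,0,0,20]}}

```text
clock: 16.02
tool_pos: [0.4796, 0.2961, 0.1286]
orientation: [-139.8, 88.3, -43.3]
force: [-0.6, 0.4, -1.0]
opening: 0.0523
```

Run:
```python
from h import *
goto((.481,.285,.115),96.1)
t=shot('side','side5'); b=t['frame'][150:290,190:370]; b=cv2.resize(b,None,fx=3.3,fy=3.3,interpolation=cv2.INTER_CUBIC)
s0=load('side0')
# pan outline predicted for the top-camera centre, drawn on the start picture
im=cv2.resize(cv2.imread('pics/side0.png')[215:285,200:310],None,fx=4,fy=4,interpolation=cv2.INTER_CUBIC)
th=np.linspace(0,2*np.pi,73)
for c,col in(((.481,.2866),(0,0,255)),):
    q=(proj(s0,np.c_[c[0]+.06*np.cos(th),c[1]+.06*np.sin(th),0*th+.066])-[200,215]+.5)*4-.5
    cv2.polylines(im,[q.round().astype(int)],True,col,1)
o=np.zeros((600,800,3),np.uint8); w=b[:320,:600]; o[:w.shape[0],:w.shape[1]]=w; o[320:600,:440]=im
it=cv2.resize(cv2.imread('pics/top0.png')[225:310,165:255],None,fx=3.2,fy=3.2,interpolation=cv2.INTER_CUBIC)
q=(proj(load('top0'),np.c_[.481+.06*np.cos(th),.2866+.06*np.sin(th),0*th+.066])-[165,225]+.5)*3.2-.5
cv2.polylines(it,[q.round().astype(int)],True,(0,0,255),1); o[325:325+it.shape[0],450:450+it.shape[1]]=it
cv2.imwrite('pics/c7.png',o)
```

```text
clk 16.025 tcp [0.4796 0.2961 0.1286] tilt [ 0.022 -0.02 ] zang 96.51 F [-0.6  0.4 -1. ] M [ 0.08 -0.06  0.02] open 0.0523 q [  52.8   14.7  -22.4    2.1  -53.1 -137.5]
shift [ 13.9   0.1 -10.9] turn 0.41
```

View pics/c7.png

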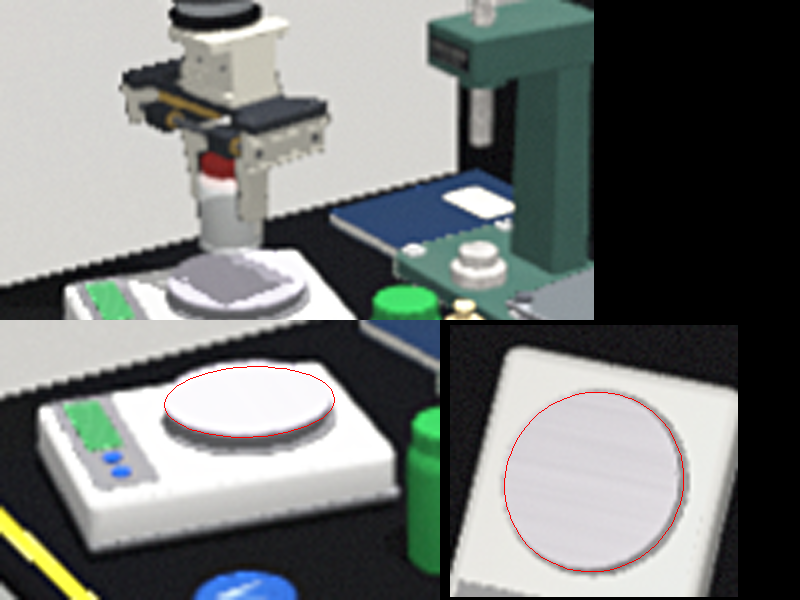

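The outline predicted at (0.481,0.2866) fits the pan in both pictures to about 1 px. The jar hangs upright above the pan at crop (225,215). I'll correct 9 mm sideways and lower it.

>>> {"fn": "arm_command", "kwargs": {"commands": [5,0,-6,0,20,5,0,-3,0,20,5,0,0,0,20,3,0,0,0,20]}}

```text
clock: 16.58
tool_pos: [0.4818, 0.285, 0.1115]
orientation: [-134.4, 88.3, -38.0]
force: [-0.2, 0.5, -2.3]
opening: 0.0528
```

Run:
```python
from h import *
goto((.4815,.287,.1),96.1)
```

```text
clk 16.575 tcp [0.4818 0.285  0.1115] tilt [ 0.024 -0.018] zang 96.42 F [-0.2  0.5 -2.3] M [ 0.11 -0.08 -0.04] open 0.0528 q [  51.9   15.4  -24.2    2.2  -50.5 -136.9]
shift [11.5  0.3  2.2] turn 0.32
```

>>> {"fn": "arm_command", "kwargs": {"commands": [3,0,2,0,20,3,0,0,0,20,2,0,0,0,20,1,0,0,0,20]}}

```text
clock: 17.08
tool_pos: [0.4818, 0.2872, 0.1018]
orientation: [-134.3, 88.3, -37.8]
force: [0.3, -0.3, -1.4]
opening: 0.0528
```

Run:
```python
from h import *
goto((.4815,.287,.1),96.1)
```

```text
clk 17.075 tcp [0.4818 0.2872 0.1018] tilt [ 0.024 -0.018] zang 96.43 F [ 0.3 -0.3 -1.4] M [ 0.1  -0.04 -0.03] open 0.0528 q [  52.    16.1  -24.7    2.3  -49.2 -137.1]
shift [ 1.8  0.4 -0.1] turn 0.33
```

>>> {"fn": "arm_command", "kwargs": {"commands": [1,0,0,0,20,1,0,0,0,20,0.5,0,0,0,20]}}

```text
clock: 17.45
tool_pos: [0.482, 0.2873, 0.0996]
orientation: [-133.9, 88.3, -37.4]
force: [-2.3, -1.1, 5.1]
opening: 0.0525
```

Run:
```python
from h import *
goto((.4815,.287,.1),96.1)
```

```text
clk 17.45 tcp [0.482  0.2873 0.0996] tilt [ 0.024 -0.018] zang 96.45 F [-2.3 -1.1  5.1] M [-0.2   0.82 -0.04] open 0.0525 q [  52.    16.3  -24.8    2.3  -48.9 -137.1]
shift [-0.4  0.5 -0.2] turn 0.35
```

Contact with the pan (+5 N) at the expected height. Now release gently.

>>> {"fn": "arm_command", "kwargs": {"commands": [0,0,0,0,20,0,0,0,0,64,0,0,0,0,75,0,0,0,0,95,0,0,0,0,95]}}

```text
clock: 18.08
tool_pos: [0.4825, 0.2878, 0.1001]
orientation: [-130.8, 88.2, -34.3]
force: [-0.3, 0.4, 0.5]
opening: 0.0794
```

Run:
```python
from h import *
goto((.482,.287,.2),96.1)
```

```text
clk 18.075 tcp [0.4825 0.2878 0.1001] tilt [ 0.025 -0.017] zang 96.46 F [-0.3  0.4  0.5] M [ 0.04 -0.05 -0.03] open 0.0794 q [  52.    16.2  -24.8    2.3  -48.9 -137.1]
shift [-99.8  -1.7  -2.7] turn 0.36
```

Free. Straight up, then aside to the left so the top camera can see.

>>> {"fn": "arm_command", "kwargs": {"commands": [-15,0,0,0,100,-25,0,0,0,100,-35,0,0,0,100,-40,0,0,0,100,-40,0,0,0,100]}}

```text
clock: 18.7
tool_pos: [0.4776, 0.2893, 0.2609]
orientation: [-138.5, 88.2, -42.0]
force: [0.4, 0.1, -0.1]
opening: 0.0877
```

>>> {"fn": "arm_command", "kwargs": {"commands": [0,0,50,0,100,0,20,50,0,100,0,20,50,0,100,0,20,50,0,100,0,20,50,0,100]}}

```text
clock: 19.32
tool_pos: [0.3706, 0.5341, 0.2675]
orientation: [-110.0, 88.1, -13.9]
force: [0.7, -0.0, 0.4]
opening: 0.0875
```

Run:
```python
from h import *
goto((.482,.287,.2),96.1)
t=shot('side','side6')['frame'][200:360,190:510]; s=shot('top','top6')['frame'][100:345,150:530]
a=cv2.resize(t,(600,300),interpolation=cv2.INTER_CUBIC); b=cv2.resize(s,(465,300),interpolation=cv2.INTER_CUBIC)
o=np.zeros((600,600,3),np.uint8); o[:300]=a; o[300:,:465]=b; cv2.imwrite('pics/c8.png',o)
```

```text
clk 19.325 tcp [0.3706 0.5341 0.2675] tilt [ 0.033 -0.008] zang 96.15 F [ 0.7 -0.   0.4] M [ 0.14 -0.2   0.04] open 0.0875 q [  73.6   16.6   -0.6    2.   -72.8 -158. ]
shift [  73.   -82.  -256.8] turn 0.05
```

View pics/c8.png

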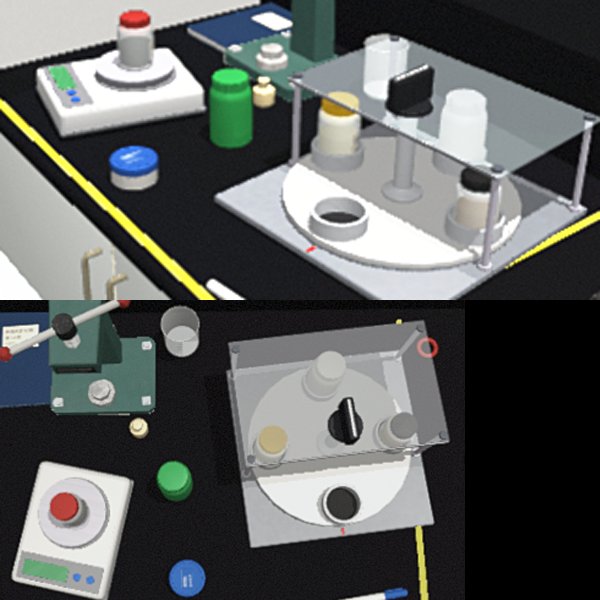

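The jar stands upright on the pan, cap at about (64,506) in the top crop. The empty pocket faces the mark, and the other jars, brass weight and tin stand as before. One numeric check before handing in.

Run:
```python
from h import *
s=load('top6'); im=cv2.imread('pics/top6.png').astype(int)[240:310,170:250]
m=((im[...,2]>110)&(im[...,1]<100)&(im[...,0]<100)).astype(np.uint8); n,_,st,ce=cv2.connectedComponentsWithStats(m); i=1+st[1:,4].argmax(); p=ce[i]+[170,240]
print('cap',st[i],ray(s,[p],.146).round(4),'pan .481 .2866')
f=380/465; g=245/300
px=lambda x,y:(150+x*f,100+(y-300)*g)
print('pocket',ray(s,[px(342,502)],.051),'brass',ray(s,[px(139,426)],.042),'tin',ray(s,[px(187,577)],.033))
print(get_obs()['qvel'].round(2))
close_job()
```

```text
cap [ 21  17  23  23 414] [[0.4814 0.283  0.146 ]] pan .481 .2866
pocket [[ 0.49232345 -0.18511846  0.051     ]] brass [[0.63992277 0.17461032 0.042     ]] tin [[0.36740649 0.09058464 0.033     ]]
[-2.94 -1.8  -2.61  0.02 -0.43  2.94]
the job is handed in; nothing more can be done
```

The red-capped jar is standing upright on the balance pan, released, and I handed the job in at about 19.4 s of the 67 s allowed.

**What I did:** I gripped the knob bar and turned the carousel about 153° clockwise at around 40°/s, until the red jar stood at the red mark. I then lifted the jar out of the open front, carried it to the balance and lowered it until it touched the pan at about 5 N. After that I opened the gripper and moved the arm clear.

**Last checks:**
- **Jar at the mark:** before lifting, the red cap measured (0.492, −0.184), exactly where its pocket should be at the mark. The jars' own angles came out at 4.8–5.9°, against my fitted base angle of 6.1°. Each jar has up to 4 mm of play in its pocket.
- **Jar on the pan:** the cap measured (0.481, 0.283), about 4 mm from the pan centre I measured at (0.481, 0.287).
- **Other things:** the other three jars are standing in their pockets. The brass weight and tin measure within about 1.5 mm of where they started. The largest force I saw between moves was about 6 N.

**What disagreed:**
- A rough side-view reading put the pan 10 mm off in y. Drawing the pan's outline over both camera pictures supported the top-view value, so I used that.
- The gripper tilted up to about 2° during descents, but the jar still looks upright.
- The arm was still settling slightly (under 3°/s) when I handed in, well clear of everything.

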